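# Swap the cup on a press-to-run blender

## Robot

A 6-joint arm with a two-finger parallel gripper is mounted at the origin on the work surface. World frame = base frame: x ahead of the robot, y to its left, z up, the work surface at z = 0. Lengths are in mm, angles in rad, forces in N, time in s.
With the tool pointing down it reaches from about 350 to 875 mm from the base axis. Payload 4.2 kg.
Tool frame: the origin (TCP) lies at the very end of the fingers, on their centre line; the grasp point (between the pads) lies 19 mm behind it; z points along the fingers, y is the line along which they close (so a half turn about z gives the same grasp; the last joint's range is limited). The gripper opens to 85 mm and grips with 20 to 120 N. Pads are 22 mm wide; open, the fingers measure 114 mm over their backs; the gripper's body (76 mm by 85 mm) begins 54 mm behind the grasp point. The pads swing forward as they close: fully open they stand 13 mm farther back than shut.
Start: joints at [-0.962, 0.385, 0.008, 0, -1.194, -0.259], TCP at [214.208, -587.123, 202.312] pointing down, gripper open.
Joint ranges: [-3.14, 3.14], [-1.21, 2.06], [-1.07, 1.41], [-3.16, 2.05], [-2.99, -0.16], [-3.1, 3.1]. Speed limits (rad/s): [2.79, 2.79, 3.14, 3.14, 3.14, 3.14].

## Interface

Orientations are given as a unit quaternion [x, y, z, w].
In Python, from bench import arm gives the robot as it stands. The module is installed in compiled form; this text tells all that it offers.
- The arm moves only by the tool drive_tool, never from a script. Its argument "targets" is a list of rows, each a list of 5 numbers: the closure, from -1 (fully open) to 1 (shut), then the shift along the tool's x, y, z in mm, then the turn about the tool's z in degrees. In form: [[grip, tx, ty, tz, roll], ...]. A call has 1 to 12 rows; each row is the pose to reach, as a shift and turn from the pose commanded when the call began, along the tool's axes at that moment; what a row does not reach only later rows make up. A row lasts 1/10 s, in which the tool goes at most 50 mm and 8.59 degrees, less where a joint would pass 70% of its speed; a pose out of reach is approached as far as the arm can. A call with a gripper value outside its range is refused whole. The fingers move at their own pace and stop on an object; the grip force is fixed at half the most. Time passes only in rows, so rows that repeat a pose let the fingers close. It gives the time, the measured TCP pose, the force, the opening and the grip force at its end, in the units of the state.
- arm.read_state(): the state, without advancing time (a new reading comes with each control period).
- arm.get_image(name): name is "side" or "top"; returns the picture (384x512x3 uint8, blue, green, red); there is no depth.
- arm.camera_params(name): a dict with "fov_y" (degrees; the focal length in pixels is half the picture's height over the tangent of half this angle, whatever the lens; pixels are square), "cx", "cy" (the principal point, pixels), "D" ([k1, k2, p1, p2, k3] as OpenCV has them; the pictures are not rectified), "rvec" (rotation vector, rad) and "tvec" (3), from world to camera coordinates, as OpenCV has them. Camera axes: x right, y down, z forward; pixel columns grow to the right and rows downward; lengths in mm; the calibration is good to about 2 mm. A picture is of the moment at which its call begins. camera_params takes no time and is no camera call.
- arm.job_done(): hands the job in; it is judged then, once.
The state is a dict: "clock": time; "joints": joint angles; "joint_vel": joint speeds; "joint_efforts": joint torques, N m; "position": TCP position; "ee_rot": TCP orientation; "contact_force": force on the tool from outside, world axes, zero at the start; "wrist_torque": the same for the moment, N m; "gripper_width": finger opening in mm; "grasp_force": force on a finger pad.
Only numpy, scipy, OpenCV 4.12 (cv2) and the standard library are available. Lean on these libraries where they do the work, as an engineer would, in place of code of your own. Each camera call takes 0.05 s, during which the arm holds its last target. There are 200 camera calls.

## Task

Lift the used cup out of the blender and stand it upright on the cork mat in the crate's free cell. Then take the fresh cup, turn it until its lugs mesh with the slots of the blender's crown, slide it in and press it right down against the sprung drive plate, and finish while still holding it pressed down: do not let go. Leave everything else standing where it is.

Things in the scene. Friction and masses are not known exactly. Their poses are not given: they have to be found in the camera images.
- used_cup_mid (a point): The used blender cup, at the start standing loose, meshed, in the blender's crown. Stands collar down, 143 mm tall, 0.3 kg; steel body 56 mm across from 32 mm up to a closed top bevelled from 131 mm; below it a black collar 64 mm across (54 at the bevelled foot) with four lugs. This point: on its axis, half-way up (71.5 mm above the foot); z up the axis.
- used_cup_foot (a point): Centre of the used cup's underside; same axes. The lugs point along the cup's +x, -x, +y and -y, reach 42 mm from the axis, are 11 mm wide, and go from 8 to 24 mm above the foot, with rounded undersides.
- fresh_cup_mid (a point): The fresh blender cup, alone on the counter left of the blender, turned any way. Stands collar down, 143 mm tall, 0.3 kg; steel body 56 mm across from 32 mm up to a closed top bevelled from 131 mm; below it a black collar 64 mm across (54 at the bevelled foot) with four lugs. This point: on its axis, half-way up (71.5 mm above the foot); z up the axis.
- fresh_cup_foot (a point): Centre of the fresh cup's underside; same axes. The lugs point along the cup's +x, -x, +y and -y, reach 42 mm from the axis, are 11 mm wide, and go from 8 to 24 mm above the foot, with rounded undersides.
- base: Blender motor base, fixed: round grey housing 132 mm across, 75 mm tall, carrying an aluminium crown 34 mm tall (top 109 mm above the counter): a ring 68 mm across inside, about 94 outside, cut by four slots 16 mm wide, as deep as the crown, along the base's +x, -x, +y, -y. Any quarter turn of a cup fits, with 2 mm play all round. Origin on the counter at its axis, z up.
- well_floor (a point): Centre of the crown's well floor, 75 mm above the counter; axes of the base. A cup's foot is 26 mm above this when its lugs are turned wrong and ride on the crown, 10 mm when meshed and resting on the drive plate, 0 when pressed right down.
- drive (a joint): The sprung drive plate in the well (black disc 48 mm across, 10 mm thick): 0 = up, grows as it is pushed down, 0.010 m = fully down. It resists with 6 N at the top, rising to 12 N fully down, and does not sink under a cup's own weight; it springs up again when the cup is not pressed.
- cork_mat: Round cork mat, 80 mm across and 4 mm thick, fixed on the floor of the one free cell of the crate, in the middle of that cell. Origin at the centre of its underside, 5 mm above the counter.
- crate: Fixed wooden crate 207 x 207 x 60 mm, open at the top, walls and cross dividers 5 mm, floor 5 mm: four cells 96 mm square inside. Three hold a jar, the fourth the cork mat. Origin at the centre of its underside; walls along its x and y.
- jar0: One of three closed jars of kefir in the crate, 62 mm across, 75 mm tall; origin at its foot. Leave alone.
- jar1: One of three closed jars of kefir in the crate, 62 mm across, 75 mm tall; origin at its foot. Leave alone.
- jar2: One of three closed jars of kefir in the crate, 62 mm across, 75 mm tall; origin at its foot. Leave alone.
- tumbler: Drinking glass, 72 mm across, 90 mm tall; origin at its foot. Leave alone.
- cork_jar: Glass jar with cork, 68 mm across, 111 mm tall; origin at its foot. Leave alone.
- tall_bottle: Violet bottle, 76 mm across, 260 mm tall; origin at its foot. Leave alone.
- spoon: Steel spoon lying on the counter. Leave alone.
Not all that is in view belongs to the job. Leave any blue look-alike of the part that bears used_cup_mid alone.

How it is judged:
By the outcome, as a careful person would: the job done as asked, in the order asked, and still so for the second after the job is handed in, while the arm keeps its last pose, push and grip.
It also fails if it takes over 64 s, if anything falls off the work surface, if the arm or the gripper's body presses on something with over 40 N, if the wrist force passes 120 N, or if a joint passes its speed limit or range.

## Working session

There is one attempt and no reset: what is moved stays moved. The work goes in short steps, Python scripts to look and compute and a tool call to move; the robot and the scene stay as the last step left them, time stands still between calls to the robot, and variables do not carry over. Pictures are saved under pics/ and viewed, at most 10 in all, crops included, and the job is handed in when it is done.

Besides the shell and the picture viewer there is one more tool, called after "Emit:" by a JSON object that holds its "api" and its "payload". drive_tool: Moves the arm, as the interface text tells. Its arguments: {"type":"object","properties":{"targets":{"type":"array","items":{"type":"array","items":{"type":"number"}}}},"required":["targets"]}

```bash
mkdir -p pics
python3 - <<'E'
from bench import arm
import cv2
for n in("side","top"):
    cv2.imwrite(f"pics/{n}0.png",arm.get_image(n)); print(n,arm.camera_params(n))
print(arm.read_state())
E
```

```text
side {'fov_y': 42.41615418627018, 'cx': 249.3872210606746, 'cy': 193.65213021195035, 'D': array([-0.10133356,  0.        ,  0.        ,  0.        ,  0.        ]), 'rvec': array([ 0.19697434, -2.83776623,  1.18801522]), 'tvec': array([ 566.96149167,  185.3837129 , 1587.6430561 ])}
top {'fov_y': 55.43662878059229, 'cx': 255.49895681349335, 'cy': 189.36601625056716, 'D': array([0.03426858, 0.        , 0.        , 0.        , 0.        ]), 'rvec': array([ 2.13415568, -2.10988157,  0.17941065]), 'tvec': array([ -82.2567211 ,  583.06573664, 1309.04740562])}
{'clock': 0.1, 'joints': array([-9.62409920e-01,  3.85528734e-01,  6.75444189e-03, -3.97865460e-04,
       -1.19396737e+00, -2.58594972e-01]), 'joint_vel': array([-0.00152435, -0.00227011,  0.00311249,  0.00126023, -0.00030864,
       -0.00034109]), 'joint_efforts': array([-5.34542669e-04, -3.93320954e+01,  1.88931388e+01,  4.19799730e+00,
       -2.60286950e-03,  5.53725556e-06]), 'position': array([ 213.99783387, -586.6206818 ,  201.30374318]), 'ee_rot': array([-1.73933098e-01,  9.84756974e-01,  9.60369383e-04, -2.40760231e-04]), 'contact_force': array([-0.84661251,  0.51313739,  0.94035301]), 'wrist_torque': array([0.00698374, 0.0557243 , 0.03619351]), 'grasp_force': 0.0, 'gripper_width': 85.67848517904015}
```

View pics/side0.png

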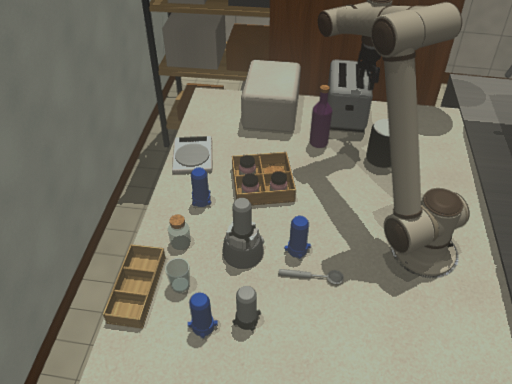

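View pics/top0.png

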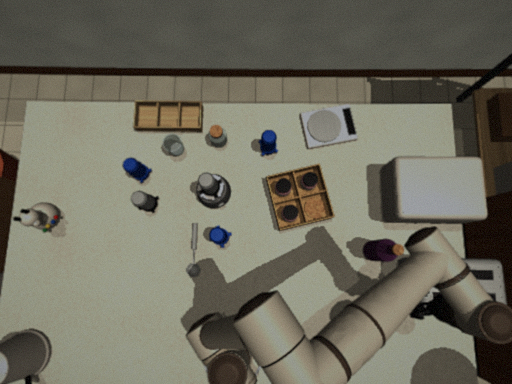

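The top view shows the used cup at (207,183) in the blender and the grey fresh cup at (146,202), left of it. The free cell with the cork is at (315,207).

Things that could be mistaken for the cups in the top view:
- Blue look-alikes at (137,169), (268,142) and (219,236).
- The tumbler at (173,146).

The two grey-steel cups, (207,183) and (146,202), match the description. I'll check them in close crops.

```bash
cat > h.py <<'E'
import numpy as np, cv2
from bench import arm
def cam(n):
    p=arm.camera_params(n); f=192/np.tan(np.radians(p['fov_y']/2))
    K=np.array([[f,0,p['cx']],[0,f,p['cy']],[0,0,1]]); R=cv2.Rodrigues(p['rvec'])[0]
    return K,np.array(p['D']),R,np.array(p['tvec'])
C={n:cam(n) for n in("side","top")}
def ray(n,uv):
    K,D,R,t=C[n]; q=cv2.undistortPoints(np.float64(uv).reshape(1,1,2),K,D).ravel()
    d=R.T@np.r_[q,1]; return -R.T@t,d/np.linalg.norm(d)
def plane(n,uv,z):
    o,d=ray(n,uv); return o+d*(z-o[2])/d[2]
def tri(us,ut):
    a,da=ray("side",us); b,db=ray("top",ut)
    s=np.linalg.lstsq(np.c_[da,-db],b-a,rcond=None)[0]
    p,q=a+da*s[0],b+db*s[1]; return (p+q)/2,np.linalg.norm(p-q)
def proj(n,P):
    K,D,R,t=C[n]; return cv2.projectPoints(np.float64(P).reshape(-1,1,3),cv2.Rodrigues(R)[0],t,K,D)[0].reshape(-1,2)
def avg(n,k=4): return np.mean([arm.get_image(n).astype(float) for _ in range(k)],0).astype(np.uint8)
E
python3 - <<'E'
from h import *
t=avg("top");s=avg("side")
cv2.imwrite("pics/t.png",t);cv2.imwrite("pics/s.png",s)
def crop(im,x,y,w,h,k):return cv2.resize(im[y:y+h,x:x+w],None,fx=k,fy=k,interpolation=cv2.INTER_CUBIC)
a=np.vstack([crop(t,130,160,110,60,7),np.zeros((4,770,3),np.uint8)])
cv2.imwrite("pics/tc.png",a)
b=crop(s,180,190,100,140,5)
c=crop(s,225,145,75,65,4); 
o=np.zeros((600,800,3),np.uint8); o[:560-0,:400]=crop(s,180,192,100,140,4)[:560]; o[:260,400:700]=c; o[280:600,400:720]=crop(t,260,160,80,80,4)
cv2.imwrite("pics/sc.png",o)
E
```

```text
(no output)
```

View pics/tc.png

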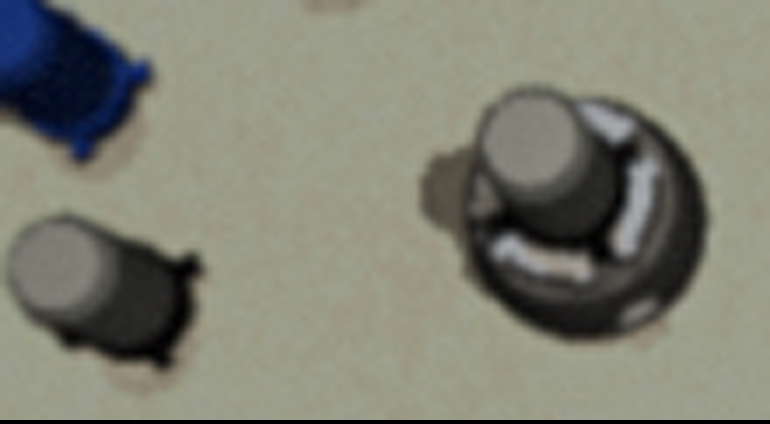

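View pics/sc.png

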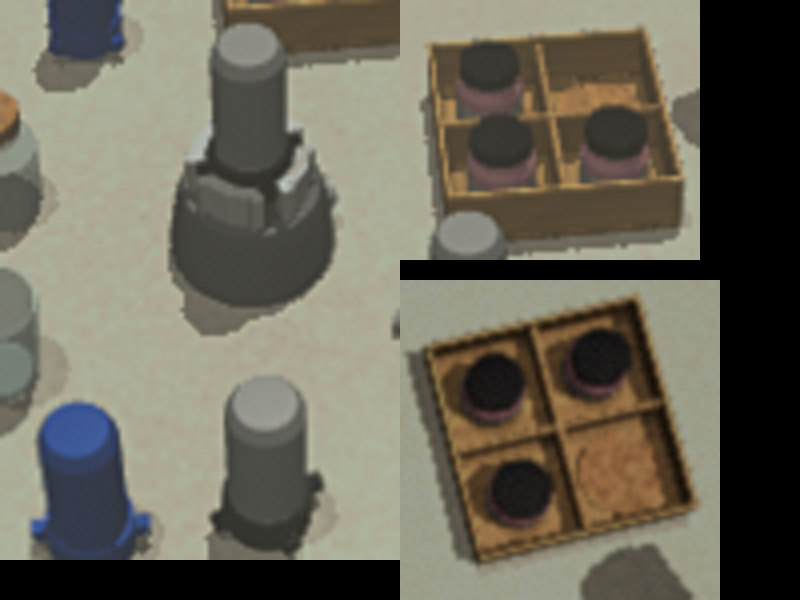

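The crops confirm the choice. The used cup (grey, top disc at about (206,180) in the top view) sits in the crown, and the fresh grey cup's top disc is at about (139,198), with three dark lug tips visible. The free cork cell is the lower-right one in the top view.

Run:
```python
from h import *
np.set_printoptions(precision=1,suppress=True)
t=cv2.imread("pics/t.png")
T=lambda x,y:((x+.5)/7-.5+130,(y+.5)/7-.5+160)
S=lambda x,y:((x+.5)/4-.5+180,(y+.5)/4-.5+192)
G=lambda x,y:((x-400+.5)/4-.5+260,(y-280+.5)/4-.5+160)
u,e=tri(S(249,46),T(533,142)); print("used top",u,e)
f,e=tri(S(265,403),T(60,266)); print("fresh top",f,e)
for n,a,b in(("lugR",(318,482),(190,265)),):
    print(n,tri(S(*a),T(*b)))
for z in(16,):
    L=[plane("top",T(*p),z)[:2] for p in((193,265),(165,358),(70,340))]; print("lugs",np.array(L))
    c=(L[0]+L[2])/2; print("c",c,[np.degrees(np.arctan2(*(l-c)[::-1])) for l in L])
cr=np.array([plane("top",G(*p),60) for p in((430,345),(637,298),(695,507),(478,560))]); print("crate",cr[:,:2],cr.mean(0), np.linalg.norm(np.roll(cr,-1,0)-cr,axis=1))
Z=lambda x,y:((x-400+.5)/4-.5+225,(y+.5)/4-.5+145)
for a,b in(((432,47),(430,345)),((645,31),(637,298)),((682,181),(695,507)),((444,196),(478,560))): print("tri corner",tri(Z(*a),G(*b)))
# white crown sectors
m=((t.min(2)>150)&(np.ptp(t,axis=2)<35)).astype(np.uint8); 
# crown polar
c=u[:2]
print("base outline c:",[plane("top",T(*p),75)[:2] for p in((706,220),(585,338))])
for r in(38,41,44):
    a=np.arange(0,360,6); P=np.c_[c[0]+r*np.cos(np.radians(a)),c[1]+r*np.sin(np.radians(a)),0*a+109.]
    q=proj("top",P).astype(np.float32); v=cv2.remap(cv2.cvtColor(t,cv2.COLOR_BGR2GRAY),q[:,:1],q[:,1:],cv2.INTER_LINEAR).ravel()
    print(r,dict(zip(a.tolist(),v.tolist())))
```

```text
used top [581.7  84.8 227.1] 0.5399796566175601
fresh top [534.7 329.3 141.4] 0.12007120873981628
lugR (array([527.9, 302.6,  16.1]), np.float64(54.44197989943754))
lugs [[555.4 299.4]
 [504.3 311.4]
 [513.6 363.3]]
c [534.5 331.3] [np.float64(-56.834874172787956), np.float64(-146.50411760209678), np.float64(123.16512582721215)]
crate [[ 634.1 -118.4]
 [ 681.  -311.5]
 [ 485.6 -360.4]
 [ 435.1 -163.2]] [ 558.9 -238.4   60. ] [198.7 201.4 203.6 204. ]
tri corner (array([ 620.3, -115.2,  224.2]), np.float64(43.81118673369539))
tri corner (array([ 563.6, -273.8,  169.6]), np.float64(175.96781517887322))
tri corner (array([ 474.5, -399.7, -158.4]), np.float64(69.77993884982142))
tri corner (array([ 539.2, -152.6,   31.6]), np.float64(205.15608694978033))
base outline c: [array([572.8,  15.8]), array([510. ,  77.1])]
38 {0: 111, 6: 130, 12: 133, 18: 132, 24: 131, 30: 132, 36: 130, 42: 129, 48: 129, 54: 131, 60: 131, 66: 130, 72: 112, 78: 78, 84: 62, 90: 73, 96: 81, 102: 81, 108: 47, 114: 15, 120: 14, 126: 57, 132: 122, 138: 148, 144: 153, 150: 147, 156: 150, 162: 150, 168: 149, 174: 145, 
[... 720 characters left out ...]
 276: 155, 282: 160, 288: 145, 294: 93, 300: 51, 306: 37, 312: 81, 318: 144, 324: 162, 330: 163, 336: 158, 342: 152, 348: 129, 354: 94}
44 {0: 85, 6: 110, 12: 129, 18: 132, 24: 130, 30: 130, 36: 130, 42: 129, 48: 129, 54: 128, 60: 129, 66: 106, 72: 69, 78: 60, 84: 84, 90: 95, 96: 90, 102: 94, 108: 63, 114: 31, 120: 30, 126: 69, 132: 141, 138: 137, 144: 116, 150: 125, 156: 118, 162: 124, 168: 107, 174: 95, 180: 97, 186: 118, 192: 142, 198: 108, 204: 62, 210: 43, 216: 50, 222: 106, 228: 147, 234: 126, 240: 103, 246: 102, 252: 99, 258: 106, 264: 105, 270: 106, 276: 110, 282: 141, 288: 146, 294: 112, 300: 75, 306: 60, 312: 83, 318: 147, 324: 158, 330: 146, 336: 145, 342: 145, 348: 141, 354: 107}
```

```bash
cat >> h.py <<'E'
from scipy.spatial.transform import Rotation as Ro
def to(P):
    s=arm.read_state(); R=Ro.from_quat(s['ee_rot']).as_matrix()
    ya=np.degrees(np.arctan2(R[1,1],R[0,1]))
    print("t",s['clock'],"pos",s['position'],"yang",ya,"F",s['contact_force'],"w",s['gripper_width'],s['grasp_force'])
    print("shift",R.T@(np.array(P)-s['position']),"joints",s['joints'])
E
python3 - <<'E'
from h import *
np.set_printoptions(precision=1,suppress=True)
G=lambda x,y:((x-400+.5)/4-.5+260,(y-280+.5)/4-.5+160)
Z=lambda x,y:((x-400+.5)/4-.5+225,(y+.5)/4-.5+145)
for b,a in(((430,345),(444,196)),((637,298),(432,47)),((695,507),(645,31)),((478,560),(682,181))): print(tri(Z(*a),G(*b)))
t=cv2.imread("pics/t.png");h=cv2.cvtColor(t,cv2.COLOR_BGR2HSV)
print("mat top-view",plane("top",G(622,471),9), plane("top",G(575,455),9),plane("top",G(662,480),9))
print("mat tri", tri(Z(598,94),G(622,468)))
print("bottle",plane("top",(398,249),260))
to([582,85,300])
E
```

```text
(array([ 635.5, -118.4,   59.7]), np.float64(2.5440033329338645))
(array([ 680. , -311.3,   60.4]), np.float64(1.6114601175923566))
(array([ 485.5, -360.2,   60.9]), np.float64(0.06365564280819948))
(array([ 435.6, -163.2,   61.2]), np.float64(1.1332051059778723))
mat top-view [ 524.6 -302.5    9. ] [ 539.5 -258.2    9. ] [ 516.5 -340.2    9. ]
mat tri (array([ 523.4, -299.1,   31.7]), np.float64(2.0992185840390754))
bottle [ 367.3 -511.7  260. ]
t 0.5 pos [ 214.2 -587.1  202.3] yang 110.04135419272491 F [-0.5  0.5  0.5] w 85.25075670838599 0.0
shift [-575.9  505.4  -97.7] joints [-1.   0.4  0.  -0.  -1.2 -0.3]
```

Emit:
{"api": "drive_tool", "payload": {"targets": [[-1,0,0,-100,0],[-1,0,0,-100,0],[-1,0,0,-100,0]]}}

```text
clock: 0.8
position: [215.1, -590.6, 311.5]
ee_rot: [-0.174, 0.985, -0.008, 0.002]
contact_force: [0.3, -0.1, 0.7]
gripper_width: 85.0
grasp_force: 0.0
```

Emit:
{"api": "drive_tool", "payload": {"targets": [[-1,-576,505,0,0],[-1,-576,505,0,0],[-1,-576,505,0,0],[-1,-576,505,0,0],[-1,-576,505,0,0],[-1,-576,505,0,0],[-1,-576,505,0,0],[-1,-576,505,0,0],[-1,-576,505,0,0],[-1,-576,505,0,0],[-1,-576,505,0,0],[-1,-576,505,0,0]]}}

```text
clock: 2.0
position: [503.0, -58.8, 302.7]
ee_rot: [-0.174, 0.985, -0.0, 0.001]
contact_force: [1.7, -0.8, -0.2]
gripper_width: 85.3
grasp_force: 0.0
```

```bash
python3 -c "
from h import *
to([582,85,302])"
```

```text
t 2.0 pos [503.04530756 -58.8368848  302.70381732] yang 110.06986937721612 F [ 1.71987818 -0.81501898 -0.23600861] w 85.32421941369492 0.0
shift [-123.51907548  108.0080065     0.83472631] joints [ 2.04622385e-01  1.21562171e-01 -9.81746562e-02  8.45012612e-05
 -1.34973413e+00 -1.42515171e+00]
```

Emit:
{"api": "drive_tool", "payload": {"targets": [[-1,-124,108,0,0],[-1,-124,108,0,0],[-1,-124,108,0,0],[-1,-124,108,0,0],[-1,-124,108,0,0],[-1,-124,108,0,0]]}}

```text
clock: 2.6
position: [581.6, 82.5, 302.1]
ee_rot: [-0.174, 0.985, -0.0, -0.0]
contact_force: [0.4, -0.5, -0.3]
gripper_width: 85.4
grasp_force: 0.0
```

Run:
```python
from h import *
to([582,85,168])
t=arm.get_image("top");s=arm.get_image("side")
o=np.zeros((600,800,3),np.uint8)
o[:600,:400]=cv2.resize(s[130:280,190:290],None,fx=4,fy=4,interpolation=2)
o[:480,400:]=cv2.resize(t[125:245,150:250],None,fx=4,fy=4,interpolation=2)
cv2.imwrite("pics/a1.png",o)
```

```text
t 2.6 pos [581.57339983  82.54267035 302.1418288 ] yang 110.04216885308654 F [ 0.37200671 -0.452447   -0.26720579] w 85.35821537676058 0.0
shift [ -1.3408455    2.18613645 134.1404996 ] joints [ 4.16580543e-01  2.69894485e-01  8.81732074e-02  1.30612403e-04
 -1.38981529e+00 -1.63759866e+00]
```

View pics/a1.png

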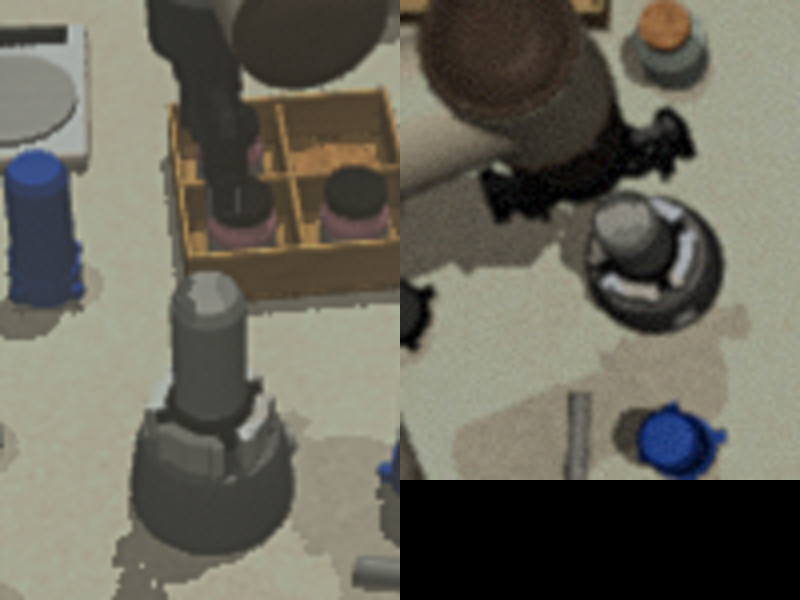

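The side view shows the gripper behind and above the cup (top at about (208,295) in the crop), and the top view shows the open fingers either side of its line. It is aligned, so I'm descending and gripping.

Emit:
{"api": "drive_tool", "payload": {"targets": [[-1,-1,2,50,0],[-1,-1,2,100,0],[-1,-1,2,125,0],[-1,-1,2,134,0],[-1,-1,2,134,0]]}}

```text
clock: 3.2
position: [581.9, 84.1, 168.2]
ee_rot: [-0.173, 0.985, -0.0, -0.0]
contact_force: [-0.3, 0.4, 0.9]
gripper_width: 84.9
grasp_force: 0.0
```

Emit:
{"api": "drive_tool", "payload": {"targets": [[1,0,0,0,0],[1,0,0,0,0],[1,0,0,0,0],[1,0,0,0,0],[1,0,0,0,0],[1,0,0,0,0],[1,0,0,0,0],[1,0,0,0,0]]}}

```text
clock: 4.0
position: [582.9, 85.4, 168.8]
ee_rot: [-0.174, 0.985, -0.0, 0.001]
contact_force: [1.2, 0.1, 4.8]
gripper_width: 53.7
grasp_force: 64.9
```

```bash
python3 -c "
from h import *
to([582,85,288]);print(arm.read_state()['wrist_torque'])"
```

```text
t 4.0 pos [582.87901518  85.35263375 168.78691825] yang 110.05596073386609 F [1.19243822 0.06348617 4.78171837] w 53.67898056122529 64.90856599062681
shift [ 7.60192238e-01 -7.83957730e-02 -1.19214394e+02] joints [ 4.20402597e-01  3.48634912e-01 -1.34931935e-01  5.83933889e-04
 -1.08569809e+00 -1.64142795e+00]
[-0.228957   -0.52873887 -0.00431141]
```

Emit:
{"api": "drive_tool", "payload": {"targets": [[1,0,0,-25,0],[1,0,0,-60,0],[1,0,0,-100,0],[1,0,0,-100,0]]}}

```text
clock: 4.4
position: [584.1, 85.9, 272.7]
ee_rot: [-0.174, 0.985, 0.001, 0.004]
contact_force: [0.3, 0.4, -2.2]
gripper_width: 53.3
grasp_force: 65.3
```

Run:
```python
from h import *
to([523,-299,268])
t=avg("top",2);s=avg("side",2)
cv2.imwrite("pics/t_empty.png",t);cv2.imwrite("pics/s_empty.png",s)
o=np.zeros((600,800,3),np.uint8)
o[:600,:400]=cv2.resize(s[130:280,190:290],None,fx=4,fy=4,interpolation=2)
o[:480,400:]=cv2.resize(t[125:245,150:250],None,fx=4,fy=4,interpolation=2)
cv2.imwrite("pics/a2.png",o)
```

```text
t 4.4 pos [584.07862866  85.87565355 272.673529  ] yang 110.06570958035527 F [ 0.32846307  0.40662427 -2.17639019] w 53.3408241384668 65.29566812328994
shift [ 189.45291945 -340.55607259    3.29578341] joints [ 4.20597386e-01  2.81406885e-01  3.21295680e-02  9.22932387e-04
 -1.31368005e+00 -1.64141087e+00]
```

View pics/a2.png

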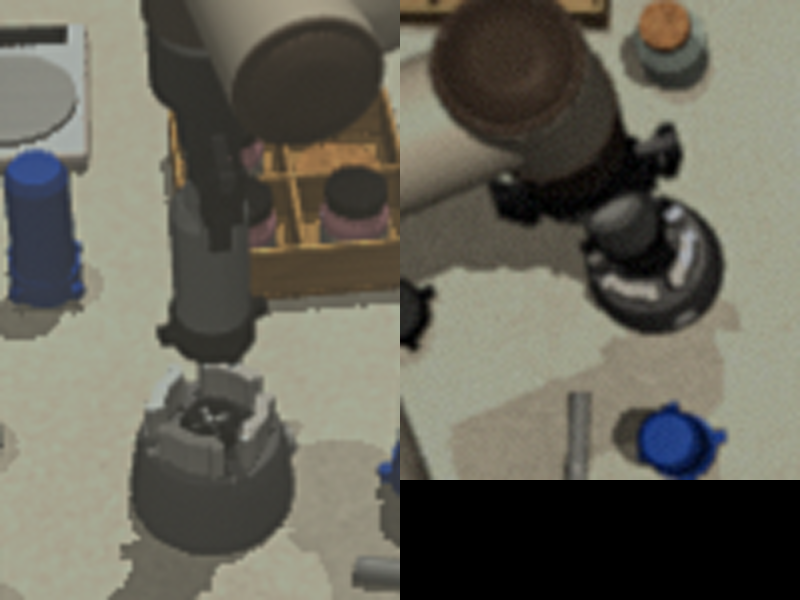

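The cup is lifted clear and upright in the side view, and the crown is empty, centred at about (212,405) in the crop. Moving over the free cell.

Emit:
{"api": "drive_tool", "payload": {"targets": [[1,188,-340,0,0],[1,188,-340,0,0],[1,188,-340,0,0],[1,188,-340,0,0],[1,188,-340,0,0],[1,188,-340,0,0],[1,188,-340,0,0],[1,188,-340,0,0],[1,188,-340,0,0],[1,188,-340,0,0]]}}

```text
clock: 5.6
position: [520.8, -298.9, 265.5]
ee_rot: [-0.173, 0.985, 0.002, -0.002]
contact_force: [0.2, 0.7, -3.7]
gripper_width: 53.4
grasp_force: 65.6
```

Run:
```python
from h import *
to([523,-299,110])
t=avg("top",2);s=avg("side",2)
cv2.imwrite("pics/t_c.png",t);cv2.imwrite("pics/s_c.png",s)
o=np.zeros((600,800,3),np.uint8)
o[:520,:400]=cv2.resize(s[80:210,220:320],None,fx=4,fy=4,interpolation=2)
o[:480,400:]=cv2.resize(t[135:255,250:350],None,fx=4,fy=4,interpolation=2)
cv2.imwrite("pics/a3.png",o)
# empty crown: measure from top (t_empty) not occluded; fit from full-scene now
cv2.imwrite("pics/crown.png",np.hstack([cv2.resize(t[150:220,180:245],None,fx=6,fy=6,interpolation=2)[:420,:390],cv2.resize(s[205:275,210:275],None,fx=6,fy=6,interpolation=2)[:420,:390]]))
```

```text
t 5.6 pos [ 520.78459866 -298.92490584  265.53031143] yang 109.90306261458741 F [ 0.18546986  0.72170697 -3.66001685] w 53.4387327861944 65.56728201918304
shift [ -2.62763306  -1.42552371 155.51737794] joints [-2.52339061e-01  3.10213207e-01  5.58622991e-02 -1.15507977e-03
 -1.32165175e+00 -9.70788484e-01]
```

View pics/a3.png

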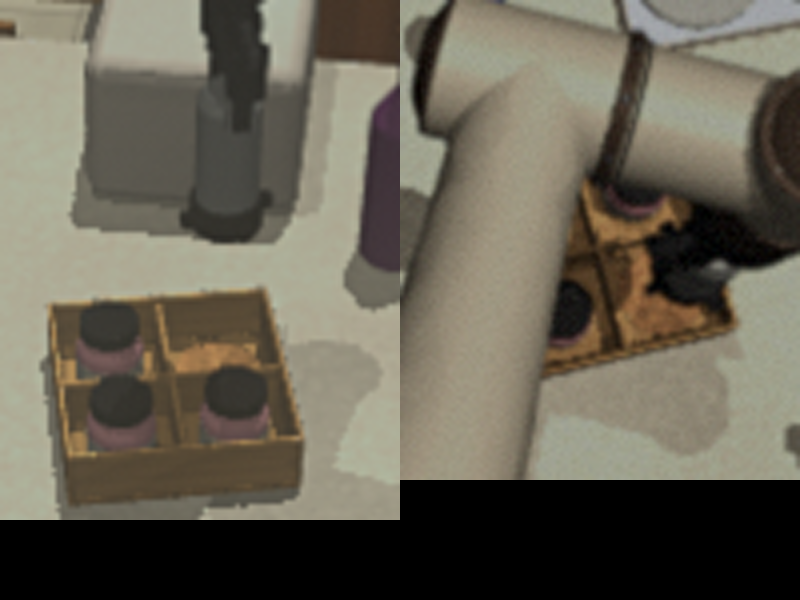

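View pics/crown.png

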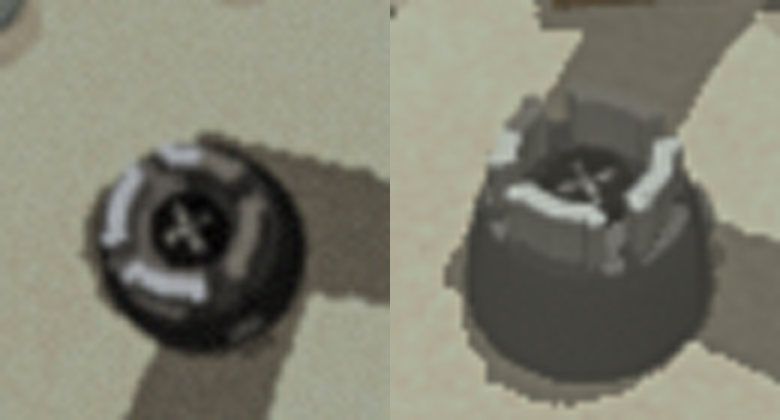

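The side view shows the cup over the free cell, collar at about (225,215) in the crop. The crown crop shows the drive plate centre at (190,229) in the top view and (191,182) in the side view, unoccluded. I'm measuring that while lowering the cup.

Run:
```python
from h import *
np.set_printoptions(precision=1,suppress=True)
t=cv2.imread("pics/t_c.png")
T=lambda x,y,u,v:((x+.5)/6-.5+u,(y+.5)/6-.5+v)
w,e=tri(T(191,182,210,205),T(190,229,180,150)); print("plate",w,e)
g=cv2.cvtColor(t,cv2.COLOR_BGR2GRAY)
m=(g[165:205,190:232]<45).astype(np.uint8)
n,l,st,ce=cv2.connectedComponentsWithStats(m); print(st.tolist(),ce)
c=plane("top",T(190,229,180,150),85)[:2]
for r in(39,42):
    a=np.arange(0,360,5); P=np.c_[c[0]+r*np.cos(np.radians(a)),c[1]+r*np.sin(np.radians(a)),0*a+109.]
    q=proj("top",P).astype(np.float32); v=cv2.remap(g,q[:,:1],q[:,1:],cv2.INTER_LINEAR).ravel()
    print(r,*[f"{x}:{y}" for x,y in zip(a.tolist(),v.tolist())])
```

```text
plate [583.6  85.   85.9] 2.9202501590526353
[[0, 0, 42, 40, 1257], [28, 10, 1, 1, 1], [7, 12, 34, 28, 422]] [[18.3 17. ]
 [28.  10. ]
 [27.1 27.1]]
39 0:157 5:155 10:154 15:135 20:87 25:55 30:64 35:81 40:99 45:130 50:146 55:153 60:156 65:152 70:154 75:158 80:158 85:158 90:155 95:152 100:149 105:132 110:75 115:56 120:61 125:83 130:122 135:157 140:158 145:157 150:162 155:165 160:165 165:166 170:164 175:162 180:162 185:161 190:164 195:155 200:92 205:52 210:42 215:47 220:68 225:95 230:105 235:109 240:105 245:103 250:101 255:103 260:107 265:106 270:104 275:104 280:106 285:101 290:82 295:50 300:36 305:38 310:53 315:82 320:98 325:104 330:102 335:100 340:97 345:104 350:128 355:151
42 0:160 5:157 10:158 15:151 20:112 25:66 30:65 35:79 40:107 45:144 50:159 55:162 60:159 65:160 70:161 75:164 80:165 85:163 90:161 95:159 100:159 105:140 110:91 115:60 120:61 125:82 130:124 135:155 140:150 145:144 150:153 155:157 160:156 165:154 170:150 175:148 180:147 185:150 190:165 195:153 200:85 205:42 210:40 215:47 220:71 225:95 230:103 235:100 240:91 245:89 250:88 255:89 260:93 265:92 270:92 275:95 280:101 285:99 290:81 295:51 300:35 305:37 310:54 315:84 320:99 325:103 330:99 335:98 340:99 345:104 350:129 355:155
```

Emit:
{"api": "drive_tool", "payload": {"targets": [[1,-1,-1,40,0],[1,-1,-1,80,0],[1,-1,-1,120,0],[1,-1,-1,145,0],[1,-1,-1,160,0],[1,-1,-1,168,0],[1,-1,-1,168,0]]}}

```text
clock: 6.5
position: [523.3, -298.2, 99.5]
ee_rot: [-0.175, 0.985, 0.0, -0.001]
contact_force: [0.2, -0.3, -3.6]
gripper_width: 53.3
grasp_force: 65.6
```

Emit:
{"api": "drive_tool", "payload": {"targets": [[1,0,0,4,0],[1,0,0,6,0],[1,0,0,7,0],[1,0,0,7,0],[1,0,0,7,0]]}}

```text
clock: 7.0
position: [524.1, -299.4, 95.2]
ee_rot: [-0.174, 0.985, -0.001, 0.001]
contact_force: [-1.4, 2.4, 5.8]
gripper_width: 53.2
grasp_force: 66.5
```

Emit:
{"api": "drive_tool", "payload": {"targets": [[-1,0,0,-1,0],[-1,0,0,-1,0],[-1,0,0,-1,0],[-1,0,0,-1,0],[-1,0,0,-1,0],[-1,0,0,-1,0],[-1,0,0,-1,0]]}}

```text
clock: 7.7
position: [523.4, -299.2, 94.2]
ee_rot: [-0.174, 0.985, 0.0, -0.0]
contact_force: [-0.1, 0.1, 0.1]
gripper_width: 85.6
grasp_force: 0.0
```

Emit:
{"api": "drive_tool", "payload": {"targets": [[-1,0,0,-20,0],[-1,0,0,-60,0],[-1,0,0,-110,0],[-1,0,0,-160,0],[-1,0,0,-160,0]]}}

```text
clock: 8.2
position: [527.0, -301.3, 263.5]
ee_rot: [-0.174, 0.985, -0.005, 0.007]
contact_force: [0.1, -0.5, 0.1]
gripper_width: 85.3
grasp_force: 0.0
```

Run:
```python
from h import *
to([534.6,330,255])
t=arm.get_image("top");s=arm.get_image("side")
o=np.zeros((600,800,3),np.uint8)
o[:520,:400]=cv2.resize(s[80:210,220:320],None,fx=4,fy=4,interpolation=2)
o[:480,400:]=cv2.resize(t[135:255,250:350],None,fx=4,fy=4,interpolation=2)
cv2.imwrite("pics/a4.png",o)
```

```text
t 8.2 pos [ 526.98658508 -301.25290345  263.49158953] yang 110.08805410694607 F [ 0.13995826 -0.50980668  0.11363088] w 85.28169487152104 0.0
shift [-223.93184771  590.29599739    3.93221864] joints [-0.25105595  0.30977711  0.04838349  0.00347652 -1.29262298 -0.96999112]
```

View pics/a4.png

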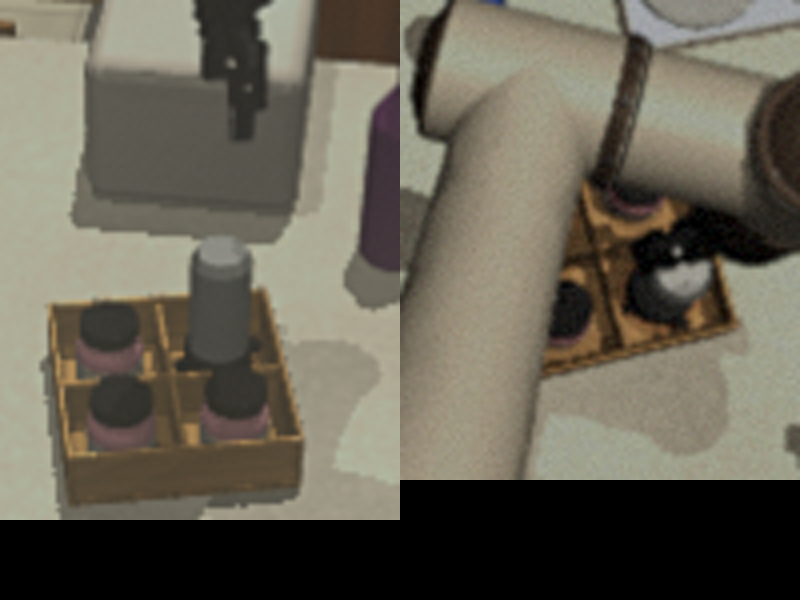

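The used cup stands upright on the mat, top at about (222,250) in the side crop. Next is the fresh cup.

Emit:
{"api": "drive_tool", "payload": {"targets": [[-1,-223,588,0,0],[-1,-223,588,0,0],[-1,-223,588,0,0],[-1,-223,588,0,0],[-1,-223,588,0,0],[-1,-223,588,0,0],[-1,-223,588,0,0],[-1,-223,588,0,0],[-1,-223,588,0,0],[-1,-223,588,0,0],[-1,-223,588,0,0],[-1,-223,588,0,0]]}}

```text
clock: 9.5
position: [529.9, 302.3, 252.2]
ee_rot: [-0.174, 0.985, -0.001, -0.002]
contact_force: [1.0, -0.2, -0.8]
gripper_width: 85.6
grasp_force: 0.0
```

Emit:
{"api": "drive_tool", "payload": {"targets": [[-1,0,0,0,0],[-1,0,0,0,0]]}}

```text
clock: 9.7
position: [529.9, 301.4, 251.6]
ee_rot: [-0.175, 0.985, -0.001, -0.002]
contact_force: [-0.0, -0.7, -0.6]
gripper_width: 85.4
grasp_force: 0.0
```

```bash
python3 -c "
from h import *
to([534.7,329.8,84])"
```

```text
t 9.7 pos [529.93378472 301.41876118 251.5680821 ] yang 110.15316552451316 F [-0.00775897 -0.74878483 -0.61470195] w 85.44218467050442 0.0
shift [-15.04386013  25.28018048 167.45706438] joints [ 7.82108746e-01  3.32797101e-01  5.37809032e-02 -4.77028659e-04
 -1.29676740e+00 -2.00103967e+00]
```

Emit:
{"api": "drive_tool", "payload": {"targets": [[-1,-15,25,0,0],[-1,-15,25,0,0],[-1,-15,25,50,0],[-1,-15,25,100,0],[-1,-15,25,145,0],[-1,-15,25,166,0],[-1,-15,25,166,0],[-1,-15,25,166,0]]}}

```text
clock: 10.5
position: [537.2, 328.4, 88.9]
ee_rot: [-0.174, 0.985, -0.0, 0.0]
contact_force: [1.3, -0.1, 1.1]
gripper_width: 85.2
grasp_force: 0.0
```

```bash
python3 -c "
from h import *
to([534.7,329.8,84])"
```

```text
t 10.5 pos [537.1743628  328.42161795  88.91824525] yang 109.99508920735873 F [ 1.25143936 -0.05399705  1.08542356] w 85.22916662990657 0.0
shift [1.85561523 2.14425683 4.91634005] joints [ 8.05727599e-01  4.87942054e-01 -1.29106674e-01  8.33919777e-04
 -9.53690904e-01 -2.02802623e+00]
```

Emit:
{"api": "drive_tool", "payload": {"targets": [[-1,1,1,2,0],[-1,1,1,2,0],[1,1,1,2,0],[1,1,1,2,0],[1,1,1,2,0],[1,1,1,2,0],[1,1,1,2,0],[1,1,1,2,0],[1,1,1,2,0],[1,1,1,2,0]]}}

```text
clock: 11.5
position: [536.4, 330.9, 87.7]
ee_rot: [-0.174, 0.985, 0.001, 0.002]
contact_force: [0.1, 0.4, 5.7]
gripper_width: 53.2
grasp_force: 64.0
```

Run:
```python
from h import *
to([534.7,329.8,84])
t=avg("top",4);s=avg("side",4);cv2.imwrite("pics/t_f.png",t);cv2.imwrite("pics/s_f.png",s)
```

```text
t 11.5 pos [536.37368711 330.92390323  87.67981176] yang 110.08104363471422 F [0.135674   0.4235905  5.71087606] w 53.2346635115551 64.01685009011999
shift [ 1.97010933 -0.48385169  3.67286787] joints [ 8.09562038e-01  4.88594556e-01 -1.31601021e-01  9.43298625e-04
 -9.47253785e-01 -2.03042889e+00]
```

Emit:
{"api": "drive_tool", "payload": {"targets": [[1,0,0,-20,0],[1,0,0,-60,0],[1,0,0,-105,0],[1,0,0,-150,0],[1,40,-247,-150,2],[1,40,-247,-150,2],[1,40,-247,-150,2],[1,40,-247,-150,2],[1,40,-247,-150,2],[1,40,-247,-150,2],[1,40,-247,-150,2],[1,40,-247,-150,2]]}}

```text
clock: 13.1
position: [581.5, 84.7, 235.0]
ee_rot: [-0.157, 0.988, 0.0, -0.001]
contact_force: [-0.3, 0.7, -3.4]
gripper_width: 53.2
grasp_force: 64.6
```

Run:
```python
from h import *
to([583,85.3,200])
t=avg("top",2);s=avg("side",4)
o=np.zeros((600,800,3),np.uint8)
o[:600,:480]=cv2.resize(s[180:280,202:282],None,fx=6,fy=6,interpolation=2)
o[:480,480:]=cv2.resize(t[135:255,165:245],None,fx=4,fy=4,interpolation=2)
cv2.imwrite("pics/a5.png",o)
```

```text
t 13.1 pos [581.54673615  84.73433814 235.0179491 ] yang 108.0507334449784 F [-0.26183262  0.71849362 -3.3815474 ] w 53.16620510375553 64.58943789359182
shift [-1.64818205  0.06230942 35.01383044] joints [ 4.19497139e-01  3.01878627e-01 -3.16300774e-02 -1.04398018e-03
 -1.23980219e+00 -1.67490728e+00]
```

Emit:
{"api": "drive_tool", "payload": {"targets": [[1,-1,0,25,0],[1,-1,0,40,0],[1,-1,0,46,0],[1,-1,0,50,0],[1,-1,0,54,0],[1,-1,0,57,0],[1,-1,0,57,0]]}}

```text
clock: 14.1
position: [583.3, 84.6, 179.4]
ee_rot: [-0.157, 0.988, 0.0, 0.0]
contact_force: [0.3, -0.4, -3.4]
gripper_width: 53.2
grasp_force: 64.6
```

Emit:
{"api": "drive_tool", "payload": {"targets": [[1,0,0,3,0],[1,0,0,6,0],[1,0,0,9,0],[1,0,0,11,0],[1,0,0,11,0]]}}

```text
clock: 14.6
position: [583.9, 84.7, 169.5]
ee_rot: [-0.157, 0.988, -0.0, 0.001]
contact_force: [-1.0, 0.6, 5.1]
gripper_width: 53.3
grasp_force: 65.4
```

Emit:
{"api": "drive_tool", "payload": {"targets": [[1,0,0,2,0],[1,0,0,4,0],[1,0,0,6,0],[1,0,0,7,0],[1,0,0,7,0],[1,0,0,7,0]]}}

```text
clock: 15.2
position: [584.3, 84.8, 163.5]
ee_rot: [-0.157, 0.988, 0.0, 0.002]
contact_force: [-1.6, 2.0, 8.7]
gripper_width: 53.0
grasp_force: 65.8
```

Emit:
{"api": "drive_tool", "payload": {"targets": [[1,0,0,1,0],[1,0,0,2,0],[1,0,0,3,0],[1,0,0,3,0],[1,0,0,3,0]]}}

```text
clock: 15.7
position: [585.2, 85.0, 162.8]
ee_rot: [-0.157, 0.988, -0.0, 0.003]
contact_force: [-4.2, 1.1, 15.4]
gripper_width: 53.2
grasp_force: 66.5
```

Emit:
{"api": "drive_tool", "payload": {"targets": [[1,0,0,1,0],[1,0,0,2,0],[1,0,0,2,0],[1,0,0,2,0]]}}

```text
clock: 16.1
position: [586.0, 85.2, 162.8]
ee_rot: [-0.158, 0.987, -0.0, 0.005]
contact_force: [-6.5, 1.2, 21.6]
gripper_width: 52.7
grasp_force: 67.2
```

Emit:
{"api": "drive_tool", "payload": {"targets": [[1,0,0,0,0],[1,0,0,0,0],[1,0,0,0,0],[1,0,0,0,0],[1,0,0,0,0],[1,0,0,0,0],[1,0,0,0,0],[1,0,0,0,0],[1,0,0,0,0],[1,0,0,0,0]]}}

```text
clock: 17.1
position: [586.0, 85.2, 162.9]
ee_rot: [-0.158, 0.987, -0.0, 0.005]
contact_force: [-5.8, 1.7, 21.4]
gripper_width: 53.2
grasp_force: 67.2
```

Run:
```python
from h import *
s=arm.get_image("side")
o=np.zeros((600,800,3),np.uint8)
o[:,:400]=cv2.resize(s[150:270,202:282],None,fx=5,fy=5,interpolation=2)
o[:480,400:]=cv2.resize(s[130:250,170:270],None,fx=4,fy=4,interpolation=2)
o[:300,400:]=cv2.resize(s[60:360,80:480],None,fx=1,fy=1)[:300,:400]
cv2.imwrite("pics/a6.png",o)
```

```text
(no output)
```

View pics/a6.png

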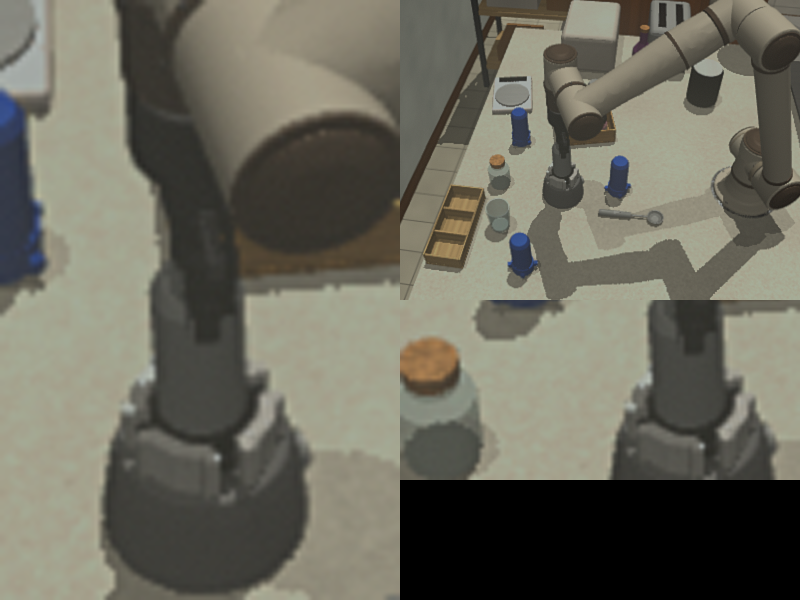

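The side view shows the fresh cup meshed: its collar is below the crown's rim and a lug sits deep in the slot at about (228,480) in the crop. The support force rose to 25 N with no further travel and held steady for 1 s, so the cup is seated.

```bash
python3 -c "
from bench import arm
print(arm.job_done())"
```

```text
the job is handed in; nothing more can be done
None
```

The used cup stands upright on the cork mat, and the fresh cup is meshed in the crown and still held pressed fully down; I handed the job in at about 17 s on the robot clock (limit 64 s).

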